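# Click the filter slide to the third stop and start the reading

### The arm

A 6-joint arm with a two-finger parallel gripper is mounted at the origin on a cart in front of the work surface, level with it; the furniture and walls round the work are solid. World frame = base frame: x ahead of the robot, y to its left, z up, the work surface at z = 0. Lengths are in m, angles in rad, forces in N, time in s.
With the tool pointing down it reaches from about 0.4 to 0.825 m from the base axis. Payload 7 kg.
Tool frame: the origin (TCP) lies midway between the tips of the shut fingers; the grasp point (between the pads) lies 19 mm behind it; z points along the fingers, y is the line along which they close (so a half turn about z gives the same grasp; the last joint's range is limited). The gripper opens to 88 mm and grips with 3 to 60 N. Pads are 19 mm wide; open, the fingers measure 130 mm over their backs; the gripper's body (78 mm by 193 mm) begins 47 mm behind the grasp point.
Start: joints at [-0.923, 0.359, 0.012, 0, -1.224, -0.288], TCP at [0.238, -0.632, 0.227] pointing down, gripper open.
Joint ranges: [-3.07, 3.07], [-1.43, 2.12], [-1.02, 1.25], [-3.03, 1.67], [-3.05, -0], [-3.03, 3.03]. Speed limits (rad/s): [2.39, 2.39, 3.01, 3.14, 3.14, 3.14].

### API

Orientations are given as [roll, pitch, yaw] about the fixed x, y, z axes, in that order (R = Rz(yaw) Ry(pitch) Rx(roll)).
In Python, from station import get_state, grab_frame, calibration, job_done, boxes_of, regions_of, spot_point gives the robot as it stands. The module is installed in compiled form; this text tells all that it offers.
- The arm moves only by the tool arm_command, never from a script. Its argument "commands" is a list of rows, each an object of numbers: "tx", "ty", "tz": the shift along the tool's x, y, z each as a share of 25 cm, from -1 to 1; "twist": the turn about the tool's z as a share of 180 degrees, from -1 to 1. A call has exactly 8 rows; each row is the pose to reach, as a shift and turn from the pose commanded when the call began, along the tool's axes at that moment, turning the shorter way round; what a row does not reach only later rows make up. A row lasts 1/12 s, in which the tool goes at most 41.7 mm and 7.16 degrees, less where a joint would pass 70% of its speed; a pose out of reach is approached as far as the arm can. A call with a number of a shift or a turn outside -1 to 1 is refused whole. A call with a gripper value outside its range is refused whole. "claw" is the opening, from 0 (shut) to 1 (fully open), set as the call begins (left out, the last holds). The fingers move at their own pace and stop on an object; "grip_force" is the grip in N (left out, the last holds). Time passes only in rows, so rows that repeat a pose let the fingers close, or fill a call up. It gives the time, the measured TCP pose, the force, the opening and the grip force at its end, in the units of the state.
- get_state(): the state, without advancing time (a new reading comes with each control period).
- grab_frame(name): name is "scene" or "top" or "wrist"; returns the picture (420x560x3 uint8, red, green, blue); there is no depth.
- calibration(name): a dict with "camera_matrix" (3x3 intrinsics, pixels), "extrinsics" (4x4, takes a point from camera to world coordinates). Camera axes: x right, y down, z forward; pixel columns grow to the right and rows downward; lengths in m; the calibration is good to about 2 mm. The wrist camera is an equidistant fisheye: a pixel r from the principal point sees the ray r / f radians off the axis. A picture is of the moment at which its call begins: read the wrist's pose just before it. calibration takes no time and is no camera call; for the wrist camera it gives the pose at the moment of the call.
- job_done(): hands the job in; it is judged then, once.
Trained networks look in the newest picture that a camera, given by its name, has taken for a name from the list of things; names that differ only in an ending like _2 or _b are one class to them, and where a whole thing is asked for, a point or a joint stands for the part that bears it (a point fixed in the world has none). Each returns a list of dicts, best first, with "score" (0 to 1); they miss things now and then, are a little off and sometimes report something else, mostly with a low value. They report only what shows in the picture. A call takes as long as a camera call.
- boxes_of(query, camera): "rect" ([left, top, right, bottom] in pixels, round what is visible of it).
- regions_of(query, camera): "region" (420x560 bool, what is visible of it) and "rect" ([left, top, right, bottom] in pixels, round what is visible of it).
- spot_point(query, camera): "uv" ([column, row] in pixels: a listed point, or the origin of a listed thing).
The state is a dict: "t": time; "q": joint angles; "qd": joint speeds; "joint_efforts": joint torques, N m; "eef_pos": TCP position; "ee_rot": TCP orientation; "force": force on the tool from outside, world axes, zero at the start; "moment": the same for the moment, N m; "width": finger opening in m; "gripper_force": force on a finger pad.
Only numpy, scipy, OpenCV 4.12 (cv2) and the standard library are available. Lean on these libraries where they do the work, as an engineer would, in place of code of your own. Each camera call takes 0.05 s, during which the arm holds its last target. There are 200 camera calls.

### The job

The photometer's orange filter slide is parked at its right-hand end. With the fingertips, push it to the left through its clicks, counting by feel, and stop in the third detent after the parked one, never letting it run on into the fourth; then press the green start button fully down and let it come up again. Push the slide gently and never take it between the fingers, do not press the button before the slide is set, and do not lift or shove the cup, the tape roll or the marker that stand close round it.

Things in the scene. Friction and masses are not known exactly. Their poses are not given: they have to be found in the camera images.
- photometer: white bench instrument, flat box 150 (x) x 220 (y) x 50 mm high, fixed to the worktop. Origin: centre of its underside; x axis away from its front edge, y axis to its left, the way the slide is pushed; z up. Top 50 mm above the worktop; on its rear half a round black port cover (15 mm high) and a flat display. Ticks 16 mm apart beside the slide mark the stops.
- slide_face (a point): middle of the upright push face of the orange thumb slide, 12 mm above its foot, 63 mm above the worktop; moves with it. The face looks along the photometer's -y; 24 mm high, 56 mm wide at the foot, 16 mm at the top. The slide is 36 mm long from here towards +y; its other sides slope. Parked, it lies at x = -35, y = -60 mm in the photometer's frame; free space to its right.
- filter_slide (a joint): travel of the slide along the photometer's +y axis, m: 0 = parked, up to 0.080 at the far end. Detents (clicks) at 0 (parked), 0.016, 0.032, 0.048 (the third), 0.064 and 0.080. Resistance rises to about 6 N before each hump half-way between two detents; past the hump the slide snaps ahead by itself into the next detent and stays there.
- start_button (a joint): green start button, 0 = up, 0.006 m = fully down; pressed straight down, springs back; needs 1.5 N to start moving and 5 N fully down
- start_button_top (a point): centre of the top face of the green round button (28 mm diameter, in a black collar of 44 mm diameter), about 72 mm above the worktop, at x = -30, y = 86 mm in the photometer's frame; it moves with the button
- cup: bystander: specimen cup with yellow lid, 62 mm wide, 61 mm high, loose, close to the left of the instrument (others stand far back); origin: centre of its underside
- tape_roll: bystander: upright roll of brown tape, 36 mm wide, 46 mm high, loose, to the right of the instrument; origin: centre of its underside
- marker: bystander: black marker lying in front of the instrument, 135 mm long (along its y), 14 mm thick, loose; origin: centre of its underside

How it is judged:
On the way, in this order (a step that is already met when the one before it is completed fails the run):
1. the slide rests in the third detent (value of joint filter_slide between 0.045 and 0.051 m and value of joint start_button below 0.002 m and velocity of joint filter_slide below 0.01 m/s), for 0.2 s.
2. the start button is pressed down (value of joint start_button above 0.0045 m), for 0.05 s.
At the end, for the whole second after the job is handed in: the slide rests in the third detent (0.048 m, within 3 mm), the start button is up again, and cup, tape roll and marker are within 20 mm of where they stood (value of joint filter_slide between 0.045 and 0.051 m and velocity of joint filter_slide between -0.005 and 0.005 m/s and value of joint start_button below 0.0015 m and distance of each of cup, tape_roll, marker from where it was at the start of the episode below 0.02 m); the robot touches nothing.
It fails at once if the slide ran past the third detent into the fourth (value of joint filter_slide above 0.0575 m).
It fails at once if the start button was pressed before the slide was in the third detent (value of joint start_button above 0.003 m and not (value of joint filter_slide between 0.044 and 0.052 m)).
It fails at once if the slide was pushed or squeezed with more than 20 N (contact force between the fingers and filter_slide above 20 N).
It fails at once if the slide was taken between the fingers instead of pushed (contact force between the fingers and filter_slide above 1 N and y of the grasp point in the frame of slide_face between 0 and 0.036 m and x of the grasp point in the frame of slide_face between -0.02 and 0.02 m and z of the grasp point in the frame of slide_face below 0.024 m).
It fails at once if the cup, the tape roll or the marker was lifted or shoved more than 20 mm (distance of any of cup, tape_roll, marker from where it was at the start of the episode above 0.02 m).
It also fails if it takes over 67 s, if anything falls off the work surface, if the arm or the gripper's body presses on something with over 40 N, if the wrist force passes 120 N, or if a joint passes its speed limit or range.

## Working session

There is one attempt and no reset: what is moved stays moved. The work goes in short steps, Python scripts to look and compute and a tool call to move; the robot and the scene stay as the last step left them, time stands still between calls to the robot, and variables do not carry over. Pictures are saved under pics/ and viewed, at most 10 in all, crops included, and the job is handed in when it is done.

Besides the shell and the picture viewer there is one more tool, called after "Emit:" as a command line: name --argument value ..., lists and objects as JSON in quotes. arm_command: Moves the arm, as the interface text tells. Shift numbers are shares of 25 cm and turn numbers shares of 180 degrees, none past 1 either way. Its arguments: {"type":"object","properties":{"commands":{"type":"array"},"claw":{"type":"number"},"grip_force":{"type":"number"}},"required":["commands"]}

```bash
mkdir -p pics; cat > h.py <<'E'
import numpy as np, cv2
from station import *
def ray(cam,uv,c=None):
    c=c or calibration(cam);K=np.array(c["camera_matrix"]);T=np.array(c["extrinsics"])
    d=np.array([(uv[0]-K[0,2])/K[0,0],(uv[1]-K[1,2])/K[1,1],1.])
    if cam=="wrist":
        r=np.hypot(d[0],d[1]); d=np.array([d[0]/r*np.sin(r),d[1]/r*np.sin(r),np.cos(r)]) if r>1e-9 else d
    return T[:3,3],T[:3,:3]@d
def atz(cam,uv,z,c=None):
    o,d=ray(cam,uv,c); return o+d*(z-o[2])/d[2]
E
python3 - <<'E'
from h import *
s=get_state();print(s["t"],s["eef_pos"],s["ee_rot"],s["force"],s["width"])
ims=[]
for c in("top","scene"):
    im=grab_frame(c);cv2.imwrite(f"pics/{c}0.png",im[:,:,::-1])
    for q,z in(("slide_face",.063),("start_button_top",.072),("photometer",0),("cup",0),("tape_roll",0),("marker",0)):
        for r in spot_point(q,c)[:2]: print(c,q,round(r["score"],2),np.round(r["uv"],1),np.round(atz(c,r["uv"],z),4))
E
```

```text
0.0 [ 0.23743917 -0.63132532  0.2255975 ] [ 3.13988866e+00 -1.80214389e-04 -2.78194103e+00] [ 0.22508634 -0.83400912 -0.26987702] 0.08764697245421922
top slide_face 0.65 [299.5 197.7] [0.5611 0.029  0.063 ]
top start_button_top 0.52 [228.  206.6] [0.5449 0.1727 0.072 ]
top photometer 0.58 [269.  197.7] [0.574  0.0919 0.    ]
top cup 0.94 [188.2 220.4] [0.5287 0.2664 0.    ]
top tape_roll 0.74 [340.5 167.7] [ 0.6375 -0.0673  0.    ]
top marker 0.9 [273.  248.4] [0.4639 0.0857 0.    ]
scene slide_face 0.69 [290.4 214.1] [0.5528 0.0298 0.063 ]
scene start_button_top 0.57 [224.4 244. ] [0.5477 0.1737 0.072 ]
scene photometer 0.75 [255.1 244.5] [0.5796 0.0924 0.    ]
scene cup 0.96 [185.6 300.5] [0.5358 0.2633 0.    ]
scene tape_roll 0.66 [302.3 198.4] [ 0.6378 -0.068   0.    ]
scene marker 0.89 [294.4 283.3] [0.458  0.0916 0.    ]
```

View pics/top0.png

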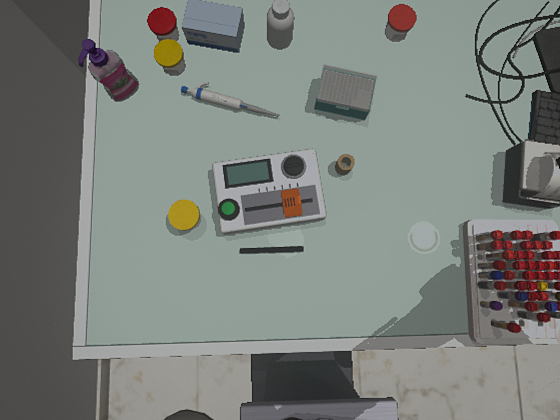

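View pics/scene0.png

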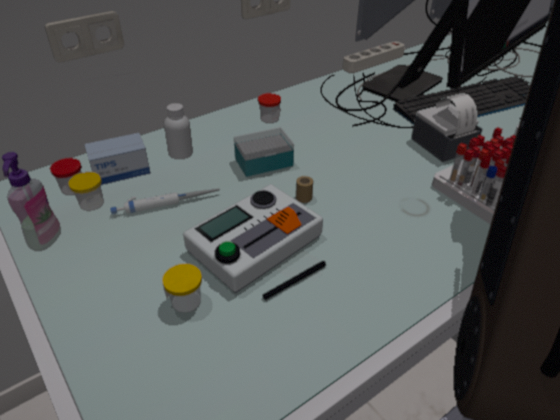

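The top view shows the photometer turned about 6° and the slide at px (291,203). The button is at (228,208), the cup at (184,215), the tape at (345,164) and the marker at (272,250). The tube rack lies under my path, so I raise the arm while crossing.

Emit:
arm_command --commands '[{"tx": -0.1,"ty": 0.1,"tz": -0.15},{"tx": -0.68,"ty": 0.62,"tz": -0.3},{"tx": -0.68,"ty": 0.62,"tz": -0.3},{"tx": -0.68,"ty": 0.62,"tz": -0.3},{"tx": -0.68,"ty": 0.62,"tz": -0.3},{"tx": -0.68,"ty": 0.62,"tz": -0.3},{"tx": -0.68,"ty": 0.62,"tz": -0.3},{"tx": -0.68,"ty": 0.62,"tz": -0.3}]' --claw 0 --grip_force 20

```text
invalid input
```

Emit:
arm_command --commands '[{"tx": -0.68,"ty": 0.62,"twist": 0.08},{"tx": -0.68,"ty": 0.62,"twist": 0.08},{"tx": -0.68,"ty": 0.62,"twist": 0.08},{"tx": -0.68,"ty": 0.62,"twist": 0.08},{"tx": -0.68,"ty": 0.62,"twist": 0.08},{"tx": -0.68,"ty": 0.62,"twist": 0.08},{"tx": -0.68,"ty": 0.62,"twist": 0.08},{"tx": -0.68,"ty": 0.62,"twist": 0.08}]'

```text
invalid input
```

Emit:
arm_command --commands '[{"tx": -0.1,"ty": 0.1,"tz": -0.15,"twist": 0},{"tx": -0.68,"ty": 0.62,"tz": -0.3,"twist": 0},{"tx": -0.68,"ty": 0.62,"tz": -0.3,"twist": 0},{"tx": -0.68,"ty": 0.62,"tz": -0.3,"twist": 0},{"tx": -0.68,"ty": 0.62,"tz": -0.3,"twist": 0},{"tx": -0.68,"ty": 0.62,"tz": -0.3,"twist": 0},{"tx": -0.68,"ty": 0.62,"tz": -0.3,"twist": 0},{"tx": -0.68,"ty": 0.62,"tz": -0.3,"twist": 0}]' --claw 0 --grip_force 20

```text
t: 1.37
eef_pos: [0.3435, -0.4254, 0.303]
ee_rot: [-3.139, 0.002, -2.778]
force: [0.0, -0.3, -0.3]
width: 0.0399
gripper_force: 0.0
```

Emit:
arm_command --commands '[{"tx": -0.68,"ty": 0.62,"tz": 0,"twist": 0},{"tx": -0.68,"ty": 0.62,"tz": 0,"twist": 0},{"tx": -0.68,"ty": 0.62,"tz": 0,"twist": 0},{"tx": -0.68,"ty": 0.62,"tz": 0,"twist": 0},{"tx": -0.68,"ty": 0.62,"tz": 0,"twist": 0},{"tx": -0.68,"ty": 0.62,"tz": 0,"twist": 0},{"tx": -0.68,"ty": 0.62,"tz": 0,"twist": 0},{"tx": -0.68,"ty": 0.62,"tz": 0,"twist": 0}]'

```text
t: 2.03
eef_pos: [0.447, -0.2217, 0.3011]
ee_rot: [3.141, -0.001, -2.78]
force: [-0.4, 0.5, -0.5]
width: 0.0006
gripper_force: 0.0
```

Emit:
arm_command --commands '[{"tx": -0.68,"ty": 0.62,"tz": 0.2,"twist": 0.03},{"tx": -0.68,"ty": 0.62,"tz": 0.2,"twist": 0.08},{"tx": -0.68,"ty": 0.62,"tz": 0.2,"twist": 0.08},{"tx": -0.68,"ty": 0.62,"tz": 0.2,"twist": 0.08},{"tx": -0.68,"ty": 0.62,"tz": 0.2,"twist": 0.08},{"tx": -0.68,"ty": 0.62,"tz": 0.2,"twist": 0.08},{"tx": -0.68,"ty": 0.62,"tz": 0.2,"twist": 0.08},{"tx": -0.68,"ty": 0.62,"tz": 0.2,"twist": 0.08}]'

```text
t: 2.7
eef_pos: [0.5515, -0.0173, 0.2502]
ee_rot: [-3.141, -0.003, -3.033]
force: [-0.1, -0.4, 1.0]
width: 0.0002
gripper_force: 0.0
```

```bash
python3 - <<'E'
from h import *
s=get_state();print(s["t"],s["eef_pos"],s["ee_rot"],s["force"],s["width"],s["q"])
c=calibration("wrist");im=grab_frame("wrist");cv2.imwrite("pics/w1.png",im[:,:,::-1])
for q,z in(("slide_face",.063),("start_button_top",.072),("photometer",0),("cup",0),("tape_roll",0),("marker",0)):
    for r in spot_point(q,"wrist")[:2]: print(q,round(r["score"],2),np.round(r["uv"],1),np.round(atz("wrist",r["uv"],z,c),4))
E
```

```text
2.7 [ 0.55150301 -0.01732898  0.25022434] [-3.14094501e+00 -2.58322985e-03 -3.03272310e+00] [-0.13725367 -0.36668813  0.96098213] 0.00023341300723596364 [ 3.23664948e-01  1.42622464e-01 -2.23675111e-01  8.78970614e-05
 -1.20716066e+00 -1.78562225e+00]
slide_face 0.6 [319.4 192.2] [0.553  0.0252 0.063 ]
start_button_top 0.76 [441.6 200.1] [0.5424 0.1709 0.072 ]
photometer 0.85 [356.4 210.6] [0.5876 0.0886 0.    ]
cup 0.94 [471.1 188.1] [ 0.534   0.2603 -0.    ]
tape_roll 0.89 [235.5 235.5] [ 0.6409 -0.0697  0.    ]
marker 0.81 [370.4 118.1] [0.4637 0.0873 0.    ]
```

View pics/w1.png

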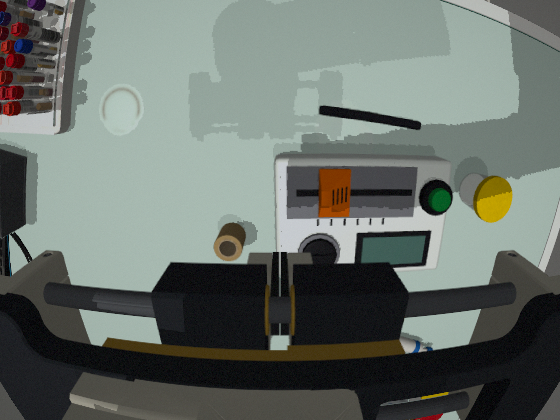

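The wrist view shows the slide at px (335,193) with its push face towards the left (320), and the button at (436,198). The space right of the slide is free, and the shut fingertips are at about (280,260). Tool y lies along the push, so I lower the tool to the right of the face.

Emit:
arm_command --commands '[{"tx": -0.025,"ty": -0.01,"tz": 0.1,"twist": 0},{"tx": -0.025,"ty": -0.01,"tz": 0.22,"twist": 0},{"tx": -0.025,"ty": -0.01,"tz": 0.35,"twist": 0},{"tx": -0.025,"ty": -0.01,"tz": 0.48,"twist": 0},{"tx": -0.025,"ty": -0.01,"tz": 0.6,"twist": 0},{"tx": -0.025,"ty": -0.01,"tz": 0.7,"twist": 0},{"tx": -0.025,"ty": -0.01,"tz": 0.76,"twist": 0},{"tx": -0.025,"ty": -0.01,"tz": 0.76,"twist": 0}]'

```text
t: 3.72
eef_pos: [0.5554, -0.0198, 0.0584]
ee_rot: [-3.141, -0.006, -3.034]
force: [-1.2, -0.1, 0.7]
width: 0.0006
gripper_force: 0.0
```

```bash
python3 - <<'E'
from h import *
s=get_state();print(s["t"],s["eef_pos"],s["ee_rot"],s["force"])
im=grab_frame("scene")[150:300,180:380];c=calibration("wrist");w=grab_frame("wrist")[100:300,200:480]
for r in spot_point("slide_face","wrist")[:1]: print(r["score"],r["uv"],atz("wrist",r["uv"],.063,c))
a=cv2.resize(im,(400,300),interpolation=2);b=cv2.resize(w,(400,286),interpolation=2)
cv2.imwrite("pics/a2.png",np.hstack([a[:286],b])[:,:,::-1])
E
```

```text
3.7167 [ 0.55539568 -0.01979549  0.05842373] [-3.14100952 -0.00552331 -3.03441969] [-1.19220836 -0.11479322  0.69115781]
0.65 [365.7, 278.1] [0.55822171 0.02749914 0.063     ]
```

View pics/a2.png

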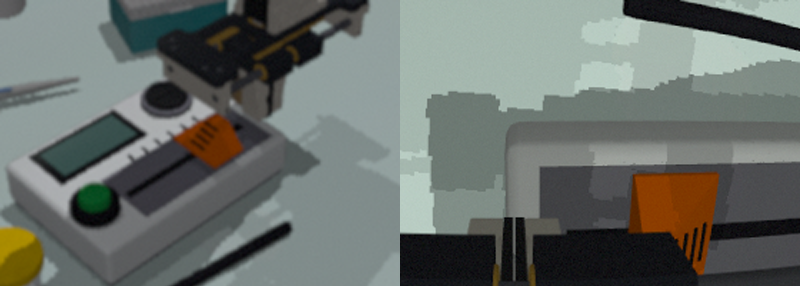

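The fingertips stand right of the push face in line with it, with a gap of about 25 mm, over the bare deck. I creep in.

Emit:
arm_command --commands '[{"tx": 0,"ty": 0.01,"tz": 0,"twist": 0},{"tx": 0,"ty": 0.02,"tz": 0,"twist": 0},{"tx": 0,"ty": 0.03,"tz": 0,"twist": 0},{"tx": 0,"ty": 0.04,"tz": 0,"twist": 0},{"tx": 0,"ty": 0.05,"tz": 0,"twist": 0},{"tx": 0,"ty": 0.06,"tz": 0,"twist": 0},{"tx": 0,"ty": 0.07,"tz": 0,"twist": 0},{"tx": 0,"ty": 0.08,"tz": 0,"twist": 0}]'

```text
t: 4.53
eef_pos: [0.5555, 0.0014, 0.0616]
ee_rot: [-3.142, -0.0, -3.033]
force: [0.8, 0.2, 0.3]
width: 0.0005
gripper_force: 0.0
```

Emit:
arm_command --commands '[{"tx": 0,"ty": 0.002,"tz": 0,"twist": 0},{"tx": 0,"ty": 0.004,"tz": 0,"twist": 0},{"tx": 0,"ty": 0.006,"tz": 0,"twist": 0},{"tx": 0,"ty": 0.008,"tz": 0,"twist": 0},{"tx": 0,"ty": 0.01,"tz": 0,"twist": 0},{"tx": 0,"ty": 0.012,"tz": 0,"twist": 0},{"tx": 0,"ty": 0.014,"tz": 0,"twist": 0},{"tx": 0,"ty": 0.016,"tz": 0,"twist": 0}]'

```text
t: 5.2
eef_pos: [0.5552, 0.0051, 0.0616]
ee_rot: [3.142, 0.0, -3.033]
force: [0.0, -0.1, 0.4]
width: 0.0004
gripper_force: 0.0
```

Emit:
arm_command --commands '[{"tx": 0,"ty": 0.002,"tz": 0,"twist": 0},{"tx": 0,"ty": 0.004,"tz": 0,"twist": 0},{"tx": 0,"ty": 0.006,"tz": 0,"twist": 0},{"tx": 0,"ty": 0.008,"tz": 0,"twist": 0},{"tx": 0,"ty": 0.01,"tz": 0,"twist": 0},{"tx": 0,"ty": 0.012,"tz": 0,"twist": 0},{"tx": 0,"ty": 0.014,"tz": 0,"twist": 0},{"tx": 0,"ty": 0.016,"tz": 0,"twist": 0}]'

```text
t: 5.87
eef_pos: [0.5547, 0.0091, 0.0616]
ee_rot: [-3.142, -0.0, -3.033]
force: [0.8, 0.7, 0.1]
width: 0.0007
gripper_force: 0.0
```

Emit:
arm_command --commands '[{"tx": 0,"ty": 0.002,"tz": 0,"twist": 0},{"tx": 0,"ty": 0.004,"tz": 0,"twist": 0},{"tx": 0,"ty": 0.006,"tz": 0,"twist": 0},{"tx": 0,"ty": 0.008,"tz": 0,"twist": 0},{"tx": 0,"ty": 0.01,"tz": 0,"twist": 0},{"tx": 0,"ty": 0.012,"tz": 0,"twist": 0},{"tx": 0,"ty": 0.012,"tz": 0,"twist": 0},{"tx": 0,"ty": 0.012,"tz": 0,"twist": 0}]'

```text
t: 6.53
eef_pos: [0.5544, 0.0119, 0.0615]
ee_rot: [-3.141, -0.0, -3.033]
force: [-0.7, -2.1, -0.2]
width: 0.0003
gripper_force: 1.0
```

Emit:
arm_command --commands '[{"tx": 0,"ty": 0.002,"tz": 0,"twist": 0},{"tx": 0,"ty": 0.004,"tz": 0,"twist": 0},{"tx": 0,"ty": 0.006,"tz": 0,"twist": 0},{"tx": 0,"ty": 0.008,"tz": 0,"twist": 0},{"tx": 0,"ty": 0.01,"tz": 0,"twist": 0},{"tx": 0,"ty": 0.012,"tz": 0,"twist": 0},{"tx": 0,"ty": 0.012,"tz": 0,"twist": 0},{"tx": 0,"ty": 0.012,"tz": 0,"twist": 0}]'

```text
t: 7.2
eef_pos: [0.554, 0.0147, 0.0616]
ee_rot: [-3.141, -0.0, -3.033]
force: [1.4, -3.8, -0.5]
width: 0.0006
gripper_force: 2.6
```

Emit:
arm_command --commands '[{"tx": 0,"ty": 0.002,"tz": 0,"twist": 0},{"tx": 0,"ty": 0.004,"tz": 0,"twist": 0},{"tx": 0,"ty": 0.006,"tz": 0,"twist": 0},{"tx": 0,"ty": 0.008,"tz": 0,"twist": 0},{"tx": 0,"ty": 0.008,"tz": 0,"twist": 0},{"tx": 0,"ty": 0.008,"tz": 0,"twist": 0},{"tx": 0,"ty": 0.008,"tz": 0,"twist": 0},{"tx": 0,"ty": 0.008,"tz": 0,"twist": 0}]'

```text
t: 7.87
eef_pos: [0.5538, 0.0169, 0.0616]
ee_rot: [-3.142, -0.0, -3.033]
force: [0.6, -4.1, 0.2]
width: 0.0001
gripper_force: 2.3
```

Emit:
arm_command --commands '[{"tx": 0,"ty": 0.002,"tz": 0,"twist": 0},{"tx": 0,"ty": 0.004,"tz": 0,"twist": 0},{"tx": 0,"ty": 0.006,"tz": 0,"twist": 0},{"tx": 0,"ty": 0.008,"tz": 0,"twist": 0},{"tx": 0,"ty": 0.008,"tz": 0,"twist": 0},{"tx": 0,"ty": 0.008,"tz": 0,"twist": 0},{"tx": 0,"ty": 0.008,"tz": 0,"twist": 0},{"tx": 0,"ty": 0.008,"tz": 0,"twist": 0}]'

```text
t: 8.53
eef_pos: [0.5537, 0.0192, 0.0616]
ee_rot: [3.141, 0.0, -3.033]
force: [-0.1, -0.2, 1.0]
width: 0.0006
gripper_force: 0.0
```

Emit:
arm_command --commands '[{"tx": 0,"ty": 0.002,"tz": 0,"twist": 0},{"tx": 0,"ty": 0.004,"tz": 0,"twist": 0},{"tx": 0,"ty": 0.006,"tz": 0,"twist": 0},{"tx": 0,"ty": 0.008,"tz": 0,"twist": 0},{"tx": 0,"ty": 0.008,"tz": 0,"twist": 0},{"tx": 0,"ty": 0.008,"tz": 0,"twist": 0},{"tx": 0,"ty": 0.008,"tz": 0,"twist": 0},{"tx": 0,"ty": 0.008,"tz": 0,"twist": 0}]'

```text
t: 9.2
eef_pos: [0.5534, 0.0209, 0.0616]
ee_rot: [-3.142, 0.0, -3.033]
force: [-0.7, 0.2, 0.6]
width: 0.0003
gripper_force: 0.0
```

The first click came at y≈0.018, so the next is due at about 0.034 and the third at about 0.050.

Emit:
arm_command --commands '[{"tx": 0,"ty": 0.003,"tz": 0,"twist": 0},{"tx": 0,"ty": 0.006,"tz": 0,"twist": 0},{"tx": 0,"ty": 0.01,"tz": 0,"twist": 0},{"tx": 0,"ty": 0.014,"tz": 0,"twist": 0},{"tx": 0,"ty": 0.018,"tz": 0,"twist": 0},{"tx": 0,"ty": 0.022,"tz": 0,"twist": 0},{"tx": 0,"ty": 0.026,"tz": 0,"twist": 0},{"tx": 0,"ty": 0.028,"tz": 0,"twist": 0}]'

```text
t: 9.87
eef_pos: [0.5526, 0.0278, 0.0616]
ee_rot: [-3.141, -0.0, -3.033]
force: [0.6, -2.2, -0.7]
width: 0.0008
gripper_force: 1.3
```

Emit:
arm_command --commands '[{"tx": 0,"ty": 0.002,"tz": 0,"twist": 0},{"tx": 0,"ty": 0.004,"tz": 0,"twist": 0},{"tx": 0,"ty": 0.006,"tz": 0,"twist": 0},{"tx": 0,"ty": 0.008,"tz": 0,"twist": 0},{"tx": 0,"ty": 0.01,"tz": 0,"twist": 0},{"tx": 0,"ty": 0.012,"tz": 0,"twist": 0},{"tx": 0,"ty": 0.012,"tz": 0,"twist": 0},{"tx": 0,"ty": 0.012,"tz": 0,"twist": 0}]'

```text
t: 10.53
eef_pos: [0.5523, 0.0306, 0.0615]
ee_rot: [-3.141, -0.0, -3.033]
force: [0.9, -4.6, -0.7]
width: 0.0008
gripper_force: 2.6
```

Emit:
arm_command --commands '[{"tx": 0,"ty": 0.002,"tz": 0,"twist": 0},{"tx": 0,"ty": 0.004,"tz": 0,"twist": 0},{"tx": 0,"ty": 0.006,"tz": 0,"twist": 0},{"tx": 0,"ty": 0.008,"tz": 0,"twist": 0},{"tx": 0,"ty": 0.008,"tz": 0,"twist": 0},{"tx": 0,"ty": 0.008,"tz": 0,"twist": 0},{"tx": 0,"ty": 0.008,"tz": 0,"twist": 0},{"tx": 0,"ty": 0.008,"tz": 0,"twist": 0}]'

```text
t: 11.2
eef_pos: [0.552, 0.0328, 0.0616]
ee_rot: [-3.142, -0.0, -3.033]
force: [1.7, -4.9, -0.4]
width: 0.0006
gripper_force: 2.3
```

Emit:
arm_command --commands '[{"tx": 0,"ty": 0.002,"tz": 0,"twist": 0},{"tx": 0,"ty": 0.004,"tz": 0,"twist": 0},{"tx": 0,"ty": 0.006,"tz": 0,"twist": 0},{"tx": 0,"ty": 0.008,"tz": 0,"twist": 0},{"tx": 0,"ty": 0.008,"tz": 0,"twist": 0},{"tx": 0,"ty": 0.008,"tz": 0,"twist": 0},{"tx": 0,"ty": 0.008,"tz": 0,"twist": 0},{"tx": 0,"ty": 0.008,"tz": 0,"twist": 0}]'

```text
t: 11.87
eef_pos: [0.552, 0.0351, 0.0616]
ee_rot: [3.141, 0.0, -3.033]
force: [-0.8, -0.4, -0.0]
width: 0.0004
gripper_force: 0.0
```

Second click between 0.0328 and 0.0351. Now the third, in the same way.

Emit:
arm_command --commands '[{"tx": 0,"ty": 0.004,"tz": 0,"twist": 0},{"tx": 0,"ty": 0.008,"tz": 0,"twist": 0},{"tx": 0,"ty": 0.012,"tz": 0,"twist": 0},{"tx": 0,"ty": 0.016,"tz": 0,"twist": 0},{"tx": 0,"ty": 0.02,"tz": 0,"twist": 0},{"tx": 0,"ty": 0.024,"tz": 0,"twist": 0},{"tx": 0,"ty": 0.028,"tz": 0,"twist": 0},{"tx": 0,"ty": 0.032,"tz": 0,"twist": 0}]'

```text
t: 12.53
eef_pos: [0.551, 0.0429, 0.0616]
ee_rot: [-3.142, -0.0, -3.033]
force: [0.2, -0.2, -0.6]
width: 0.0007
gripper_force: 0.5
```

Emit:
arm_command --commands '[{"tx": 0,"ty": 0.002,"tz": 0,"twist": 0},{"tx": 0,"ty": 0.004,"tz": 0,"twist": 0},{"tx": 0,"ty": 0.006,"tz": 0,"twist": 0},{"tx": 0,"ty": 0.008,"tz": 0,"twist": 0},{"tx": 0,"ty": 0.01,"tz": 0,"twist": 0},{"tx": 0,"ty": 0.012,"tz": 0,"twist": 0},{"tx": 0,"ty": 0.012,"tz": 0,"twist": 0},{"tx": 0,"ty": 0.012,"tz": 0,"twist": 0}]'

```text
t: 13.2
eef_pos: [0.5507, 0.0456, 0.0616]
ee_rot: [-3.141, -0.0, -3.033]
force: [0.9, -4.4, -0.4]
width: 0.0008
gripper_force: 2.6
```

Emit:
arm_command --commands '[{"tx": 0,"ty": 0.002,"tz": 0,"twist": 0},{"tx": 0,"ty": 0.004,"tz": 0,"twist": 0},{"tx": 0,"ty": 0.006,"tz": 0,"twist": 0},{"tx": 0,"ty": 0.008,"tz": 0,"twist": 0},{"tx": 0,"ty": 0.008,"tz": 0,"twist": 0},{"tx": 0,"ty": 0.008,"tz": 0,"twist": 0},{"tx": 0,"ty": 0.008,"tz": 0,"twist": 0},{"tx": 0,"ty": 0.008,"tz": 0,"twist": 0}]'

```text
t: 13.87
eef_pos: [0.5505, 0.0475, 0.0616]
ee_rot: [-3.141, -0.0, -3.033]
force: [2.0, -5.6, -0.3]
width: 0.0006
gripper_force: 2.6
```

Emit:
arm_command --commands '[{"tx": 0,"ty": 0.002,"tz": 0,"twist": 0},{"tx": 0,"ty": 0.004,"tz": 0,"twist": 0},{"tx": 0,"ty": 0.006,"tz": 0,"twist": 0},{"tx": 0,"ty": 0.008,"tz": 0,"twist": 0},{"tx": 0,"ty": 0.008,"tz": 0,"twist": 0},{"tx": 0,"ty": 0.008,"tz": 0,"twist": 0},{"tx": 0,"ty": 0.008,"tz": 0,"twist": 0},{"tx": 0,"ty": 0.008,"tz": 0,"twist": 0}]'

```text
t: 14.53
eef_pos: [0.5502, 0.05, 0.0616]
ee_rot: [3.141, -0.0, -3.033]
force: [-0.6, -1.5, -0.2]
width: 0.0006
gripper_force: 0.8
```

The force has fallen but is not quite zero, so I hold one call to see whether it snapped.

Emit:
arm_command --commands '[{"tx": 0,"ty": 0,"tz": 0,"twist": 0},{"tx": 0,"ty": 0,"tz": 0,"twist": 0},{"tx": 0,"ty": 0,"tz": 0,"twist": 0},{"tx": 0,"ty": 0,"tz": 0,"twist": 0},{"tx": 0,"ty": 0,"tz": 0,"twist": 0},{"tx": 0,"ty": 0,"tz": 0,"twist": 0},{"tx": 0,"ty": 0,"tz": 0,"twist": 0},{"tx": 0,"ty": 0,"tz": 0,"twist": 0}]'

```text
t: 15.2
eef_pos: [0.5503, 0.0498, 0.0615]
ee_rot: [3.142, 0.0, -3.033]
force: [0.0, -1.8, 0.1]
width: 0.0006
gripper_force: 0.5
```

```bash
python3 - <<'E'
from h import *
s=get_state();print(s["t"],s["eef_pos"],s["force"],s["gripper_force"])
w=grab_frame("wrist")[150:300,220:420];t=grab_frame("top")[140:240,200:340]
cv2.imwrite("pics/b3.png",np.hstack([cv2.resize(w,(400,300),interpolation=2),cv2.resize(t,(400,300),interpolation=2)])[:,:,::-1])
E
```

```text
15.2 [0.55029484 0.04981543 0.06153863] [ 0.02350062 -1.78266788  0.06585626] 0.502914274984505
```

View pics/b3.png

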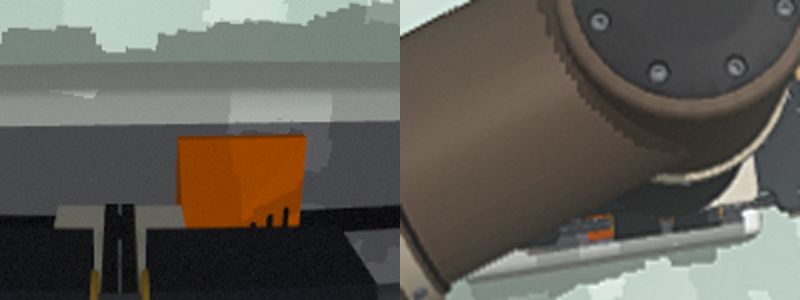

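The wrist crop shows the fingertip (185,215) still touching the slide, so it sits just at the hump. I nudge it on by about 1 mm in fine steps.

Emit:
arm_command --commands '[{"tx": 0,"ty": 0.001,"tz": 0,"twist": 0},{"tx": 0,"ty": 0.002,"tz": 0,"twist": 0},{"tx": 0,"ty": 0.003,"tz": 0,"twist": 0},{"tx": 0,"ty": 0.003,"tz": 0,"twist": 0},{"tx": 0,"ty": 0.003,"tz": 0,"twist": 0},{"tx": 0,"ty": 0.003,"tz": 0,"twist": 0},{"tx": 0,"ty": 0.003,"tz": 0,"twist": 0},{"tx": 0,"ty": 0.003,"tz": 0,"twist": 0}]'

```text
t: 15.97
eef_pos: [0.5502, 0.0506, 0.0616]
ee_rot: [3.142, 0.0, -3.033]
force: [0.9, -0.3, 0.0]
width: 0.0003
gripper_force: 0.3
```

The next hump is about 15 mm further, so another 1.5 mm is safe. Then I back off and rise.

Emit:
arm_command --commands '[{"tx": 0,"ty": 0.002,"tz": 0,"twist": 0},{"tx": 0,"ty": 0.004,"tz": 0,"twist": 0},{"tx": 0,"ty": 0.006,"tz": 0,"twist": 0},{"tx": 0,"ty": 0.006,"tz": 0,"twist": 0},{"tx": 0,"ty": 0.006,"tz": 0,"twist": 0},{"tx": 0,"ty": 0.006,"tz": 0,"twist": 0},{"tx": 0,"ty": 0.006,"tz": 0,"twist": 0},{"tx": 0,"ty": 0.006,"tz": 0,"twist": 0}]'

```text
t: 16.63
eef_pos: [0.55, 0.0521, 0.0616]
ee_rot: [3.142, 0.0, -3.033]
force: [-0.6, -0.2, -0.2]
width: 0.0002
gripper_force: 0.0
```

Emit:
arm_command --commands '[{"tx": 0,"ty": -0.02,"tz": 0,"twist": 0},{"tx": 0,"ty": -0.04,"tz": 0,"twist": 0},{"tx": 0,"ty": -0.08,"tz": -0.05,"twist": 0},{"tx": 0,"ty": -0.08,"tz": -0.15,"twist": 0},{"tx": 0,"ty": -0.08,"tz": -0.25,"twist": 0},{"tx": 0,"ty": -0.08,"tz": -0.35,"twist": 0},{"tx": 0,"ty": -0.08,"tz": -0.4,"twist": 0},{"tx": 0,"ty": -0.08,"tz": -0.4,"twist": 0}]'

```text
t: 17.3
eef_pos: [0.5541, 0.0321, 0.1651]
ee_rot: [3.141, 0.006, -3.033]
force: [-0.6, -1.0, 0.3]
width: 0.0003
gripper_force: 0.0
```

```bash
python3 - <<'E'
from h import *
s=get_state();print(s["t"],s["eef_pos"],s["ee_rot"],s["force"])
c=calibration("wrist");im=grab_frame("wrist");cv2.imwrite("pics/w4.png",im[:,:,::-1])
for q,z in(("slide_face",.063),("start_button_top",.072)):
    for r in spot_point(q,"wrist")[:1]: print(q,round(r["score"],2),np.round(r["uv"],1),np.round(atz("wrist",r["uv"],z,c),4))
E
```

```text
17.3 [0.55405821 0.03206334 0.16508485] [ 3.1407053   0.0056223  -3.03305993] [-0.63771    -1.02482401  0.29989745]
slide_face 0.6 [330.6 212. ] [0.5519 0.0738 0.063 ]
start_button_top 0.65 [440.3 215.8] [0.5417 0.1729 0.072 ]
```

View pics/w4.png

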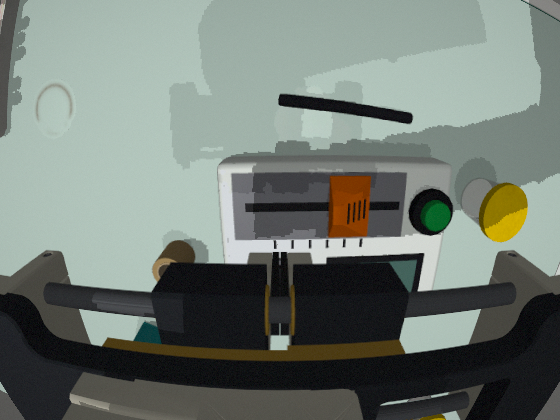

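The slide now stands about 47.6 mm along, which is the third detent (face at px (331,212)). The cup (503,212), marker and tape are untouched. The button is at (436,216), and I move over it.

Emit:
arm_command --commands '[{"tx": -0.01,"ty": 0.1,"tz": 0,"twist": 0},{"tx": -0.01,"ty": 0.22,"tz": 0,"twist": 0},{"tx": -0.017,"ty": 0.34,"tz": 0,"twist": 0},{"tx": -0.017,"ty": 0.46,"tz": 0,"twist": 0},{"tx": -0.017,"ty": 0.56,"tz": 0.08,"twist": 0},{"tx": -0.017,"ty": 0.56,"tz": 0.16,"twist": 0},{"tx": -0.017,"ty": 0.56,"tz": 0.24,"twist": 0},{"tx": -0.017,"ty": 0.56,"tz": 0.26,"twist": 0}]'

```text
t: 18.12
eef_pos: [0.5386, 0.1709, 0.0921]
ee_rot: [-3.139, -0.006, -3.033]
force: [-0.4, -0.2, -1.0]
width: 0.0001
gripper_force: 0.0
```

```bash
python3 - <<'E'
from h import *
s=get_state();print(s["t"],s["eef_pos"],s["ee_rot"],s["force"])
w=grab_frame("wrist")[150:300,190:390];t=grab_frame("scene")[180:300,160:320]
cv2.imwrite("pics/b5.png",np.hstack([cv2.resize(w,(400,300),interpolation=2),cv2.resize(t,(400,300),interpolation=2)])[:,:,::-1])
E
```

```text
18.1167 [0.53863463 0.17087944 0.09214543] [-3.1388496  -0.00641853 -3.03286785] [-0.39208003 -0.18356496 -0.98153772]
```

View pics/b5.png

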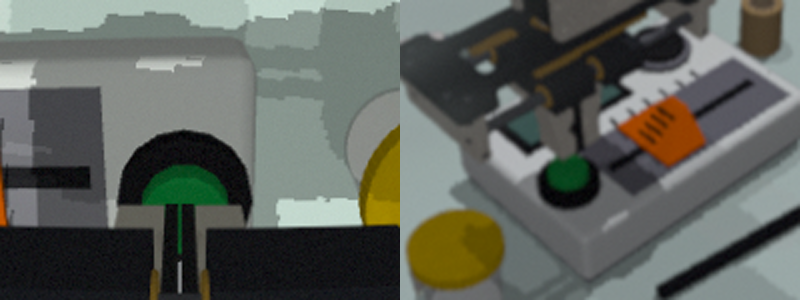

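The fingertips are centred over the button (180,190). The slide, collar and cup are clear, so I descend carefully.

Emit:
arm_command --commands '[{"tx": 0,"ty": 0,"tz": 0.02,"twist": 0},{"tx": 0,"ty": 0,"tz": 0.04,"twist": 0},{"tx": 0,"ty": 0,"tz": 0.06,"twist": 0},{"tx": 0,"ty": 0,"tz": 0.07,"twist": 0},{"tx": 0,"ty": 0,"tz": 0.08,"twist": 0},{"tx": 0,"ty": 0,"tz": 0.08,"twist": 0},{"tx": 0,"ty": 0,"tz": 0.08,"twist": 0},{"tx": 0,"ty": 0,"tz": 0.08,"twist": 0}]'

```text
t: 18.88
eef_pos: [0.5414, 0.1719, 0.0768]
ee_rot: [3.141, 0.0, -3.033]
force: [-0.4, -0.1, 0.6]
width: -0.0001
gripper_force: 0.0
```

Emit:
arm_command --commands '[{"tx": 0,"ty": 0,"tz": 0.003,"twist": 0},{"tx": 0,"ty": 0,"tz": 0.006,"twist": 0},{"tx": 0,"ty": 0,"tz": 0.009,"twist": 0},{"tx": 0,"ty": 0,"tz": 0.012,"twist": 0},{"tx": 0,"ty": 0,"tz": 0.015,"twist": 0},{"tx": 0,"ty": 0,"tz": 0.018,"twist": 0},{"tx": 0,"ty": 0,"tz": 0.02,"twist": 0},{"tx": 0,"ty": 0,"tz": 0.02,"twist": 0}]'

```text
t: 19.55
eef_pos: [0.5413, 0.1718, 0.0716]
ee_rot: [-3.142, -0.0, -3.033]
force: [-0.5, 0.3, 1.1]
width: 0.0006
gripper_force: 0.9
```

Emit:
arm_command --commands '[{"tx": 0,"ty": 0,"tz": 0.003,"twist": 0},{"tx": 0,"ty": 0,"tz": 0.006,"twist": 0},{"tx": 0,"ty": 0,"tz": 0.009,"twist": 0},{"tx": 0,"ty": 0,"tz": 0.012,"twist": 0},{"tx": 0,"ty": 0,"tz": 0.014,"twist": 0},{"tx": 0,"ty": 0,"tz": 0.016,"twist": 0},{"tx": 0,"ty": 0,"tz": 0.016,"twist": 0},{"tx": 0,"ty": 0,"tz": 0.016,"twist": 0}]'

```text
t: 20.22
eef_pos: [0.5413, 0.1718, 0.0676]
ee_rot: [-3.142, 0.0, -3.033]
force: [-1.7, -0.5, 4.1]
width: 0.0007
gripper_force: 2.0
```

Emit:
arm_command --commands '[{"tx": 0,"ty": 0,"tz": 0.002,"twist": 0},{"tx": 0,"ty": 0,"tz": 0.004,"twist": 0},{"tx": 0,"ty": 0,"tz": 0.006,"twist": 0},{"tx": 0,"ty": 0,"tz": 0.008,"twist": 0},{"tx": 0,"ty": 0,"tz": 0.008,"twist": 0},{"tx": 0,"ty": 0,"tz": 0.008,"twist": 0},{"tx": 0,"ty": 0,"tz": 0.008,"twist": 0},{"tx": 0,"ty": 0,"tz": 0.008,"twist": 0}]'

```text
t: 20.88
eef_pos: [0.5414, 0.1718, 0.0663]
ee_rot: [3.142, 0.0, -3.033]
force: [-4.2, -0.6, 10.8]
width: 0.0006
gripper_force: 5.2
```

At 0.0663 m the force is 10.8 N, past the 5 N needed, so the button is at its end stop after about 6 mm. I lift away.

Emit:
arm_command --commands '[{"tx": 0,"ty": 0,"tz": -0.02,"twist": 0},{"tx": 0,"ty": 0,"tz": -0.05,"twist": 0},{"tx": 0,"ty": 0,"tz": -0.12,"twist": 0},{"tx": 0,"ty": 0,"tz": -0.24,"twist": 0},{"tx": 0,"ty": 0,"tz": -0.36,"twist": 0},{"tx": 0,"ty": 0,"tz": -0.45,"twist": 0},{"tx": 0,"ty": 0,"tz": -0.5,"twist": 0},{"tx": 0,"ty": 0,"tz": -0.5,"twist": 0}]'

```text
t: 21.55
eef_pos: [0.5428, 0.1726, 0.1942]
ee_rot: [3.139, 0.005, -3.033]
force: [0.9, 0.1, 0.5]
width: 0.0005
gripper_force: 0.0
```

Emit:
arm_command --commands '[{"tx": 0,"ty": -0.1,"tz": 0,"twist": 0},{"tx": 0,"ty": -0.2,"tz": 0,"twist": 0},{"tx": 0,"ty": -0.3,"tz": 0,"twist": 0},{"tx": 0,"ty": -0.4,"tz": 0,"twist": 0},{"tx": 0,"ty": -0.4,"tz": 0,"twist": 0},{"tx": 0,"ty": -0.4,"tz": 0,"twist": 0},{"tx": 0,"ty": -0.4,"tz": 0,"twist": 0},{"tx": 0,"ty": -0.4,"tz": 0,"twist": 0}]'

```text
t: 22.22
eef_pos: [0.552, 0.0729, 0.1902]
ee_rot: [-3.142, -0.0, -3.033]
force: [-0.1, 0.3, -0.5]
width: 0.0008
gripper_force: 0.0
```

```bash
python3 - <<'E'
from h import *
s=get_state();print(s["t"],s["eef_pos"],s["force"])
c=calibration("wrist");im=grab_frame("wrist");cv2.imwrite("pics/w6.png",im[:,:,::-1])
for q,z in(("slide_face",.063),("start_button_top",.072),("cup",0),("tape_roll",0),("marker",0)):
    for r in spot_point(q,"wrist")[:1]: print(q,round(r["score"],2),np.round(atz("wrist",r["uv"],z,c),4))
E
```

```text
22.2167 [0.55198082 0.07290484 0.19021693] [-0.05315202  0.27751121 -0.47727519]
slide_face 0.97 [0.5506 0.0727 0.063 ]
start_button_top 0.87 [0.5422 0.171  0.072 ]
cup 0.64 [0.5325 0.2574 0.    ]
tape_roll 0.78 [ 0.6372 -0.0675  0.    ]
marker 0.72 [0.4633 0.0877 0.    ]
```

View pics/w6.png

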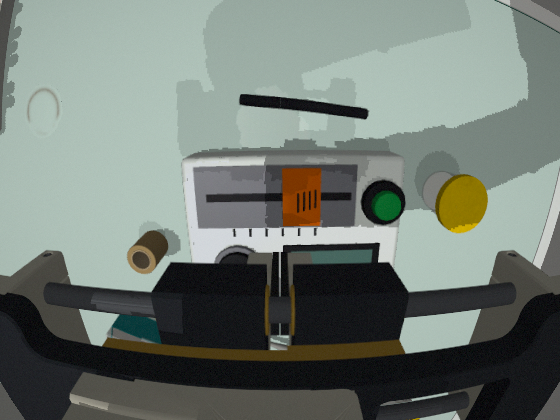

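The slide's push face is level with the fourth tick from the right (px 283,232), which is the third detent. The button (384,203) is up and all three bystanders are in place.

```bash
python3 -c "
from station import job_done
print(job_done())"
```

```text
the job is handed in; nothing more can be done
None
```

I handed the job in with the slide in the third detent and the start button pressed fully down and up again; the cup, tape roll and marker measured within about 1 cm of where they started, and the station returned no verdict.

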